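# Load the pipe-repair kit carrier

### The job

Load the kit for the next pipe repair into the grey carrier: the red sealant bottle goes into the blue tray, the brass nipple into the red tray, the yellow bolt into the green tray and the black iron pipe cap into the yellow tray, each standing upright on the floor of its tray as it stands now on the bench. The silver bolt and the roll of black tape do not belong to the kit: leave them where they stand.

Things in the scene. Friction and masses are not known exactly. Their poses are not given: they have to be found in the camera images.
- tray_blue: Blue open plastic tray, 92 x 92 mm outside, 86 x 86 inside, 16 high, walls and floor 3 thick. Origin: centre of its underside, 4 mm above the bench (inner floor at 7 mm, rim at 20 mm). z up, x and y along its sides. Fixed, in any of the four places of a flat grey carrier (206 x 206 mm, rim 14 high) with the other three trays, two by two, 96 mm between centres.
- tray_red: Red open plastic tray, 92 x 92 mm outside, 86 x 86 inside, 16 high, walls and floor 3 thick. Origin: centre of its underside, 4 mm above the bench (inner floor at 7 mm, rim at 20 mm). z up, x and y along its sides. Fixed, in any of the four places of a flat grey carrier (206 x 206 mm, rim 14 high) with the other three trays, two by two, 96 mm between centres.
- tray_green: Green open plastic tray, 92 x 92 mm outside, 86 x 86 inside, 16 high, walls and floor 3 thick. Origin: centre of its underside, 4 mm above the bench (inner floor at 7 mm, rim at 20 mm). z up, x and y along its sides. Fixed, in any of the four places of a flat grey carrier (206 x 206 mm, rim 14 high) with the other three trays, two by two, 96 mm between centres.
- tray_yellow: Yellow open plastic tray, 92 x 92 mm outside, 86 x 86 inside, 16 high, walls and floor 3 thick. Origin: centre of its underside, 4 mm above the bench (inner floor at 7 mm, rim at 20 mm). z up, x and y along its sides. Fixed, in any of the four places of a flat grey carrier (206 x 206 mm, rim 14 high) with the other three trays, two by two, 96 mm between centres.
- sealant: Bottle of thread sealant: red, round, 46 mm diameter, 120 mm tall. The straight body reaches from the bench to about 70 mm; above it a shoulder and a pale conical nozzle. Origin: centre of its underside, z up, standing on the bench at the start. About 0.1 kg.
- nipple: Brass pipe nipple: an upright brass tube, 34 mm outside diameter and 42 mm tall, with a hexagon collar (38 mm across flats, flats square to its x axis, 43 mm across corners) from 15 to 27 mm height. The tube above the collar, 27 to 42 mm high, can be gripped at any yaw. Origin: centre of its underside, z up, standing on the bench at the start.
- yellow_bolt: Yellow (brass-coloured) hex bolt standing on its head, thread up: 70 mm tall, thread 16 mm diameter, head 10 mm thick and 25 mm across flats. The longer of the two standing bolts. Origin: centre of its underside, z up, standing on the bench at the start.
- iron_cap: Black iron pipe cap: a round black cup, hollow side up, 58 mm outside diameter, 30 mm high. Origin: centre of its underside, z up, standing on the bench at the start. In its tray only about 14 mm is free on each side, so hold it by its upper part and keep the fingers above the tray rim.
- silver_bolt: Look-alike, not in the kit: silver-coloured steel hex bolt standing on its head, thread up, 58 mm tall, thread 12 mm diameter, head 19 mm across flats. Loose. Origin: centre of its underside, z up, standing on the bench at the start.
- tape_roll: Look-alike, not in the kit: roll of black tape with a cream core, lying flat, 62 mm outside diameter, 19 mm high, open hole in the middle. Loose. Origin: centre of its underside, z up, standing on the bench at the start.
Things that resemble listed ones, but are neither listed nor needed, are in the scene too. What is shaped like the iron_cap but turquoise is not meant.

How it is judged:
At the end, for the whole second after the job is handed in: Bottle in the blue tray, nipple in red, yellow bolt in green, cap in yellow: each within 35 mm of the tray centre along both sides, 0 to 8 mm above its underside, upright within 0.12 rad, released, at rest. Silver bolt and tape upright within 20 mm of their start (x of sealant in the frame of tray_blue between -0.035 and 0.035 m and y of sealant in the frame of tray_blue between -0.035 and 0.035 m and z of sealant in the frame of tray_blue between 0 and 0.008 m and angle between each of sealant, nipple, yellow_bolt, iron_cap, silver_bolt, tape_roll's own z axis and vertical below 0.12 rad and linear speed of each of sealant, nipple, yellow_bolt, iron_cap below 0.02 m/s and contact force between each of sealant, nipple, yellow_bolt, iron_cap and the fingers below 0.05 N and x of nipple in the frame of tray_red between -0.035 and 0.035 m and y of nipple in the frame of tray_red between -0.035 and 0.035 m and z of nipple in the frame of tray_red between 0 and 0.008 m and x of yellow_bolt in the frame of tray_green between -0.035 and 0.035 m and y of yellow_bolt in the frame of tray_green between -0.035 and 0.035 m and z of yellow_bolt in the frame of tray_green between 0 and 0.008 m and x of iron_cap in the frame of tray_yellow between -0.035 and 0.035 m and y of iron_cap in the frame of tray_yellow between -0.035 and 0.035 m and z of iron_cap in the frame of tray_yellow between 0 and 0.008 m and distance of each of silver_bolt, tape_roll from where it was at the start of the episode below 0.02 m); the robot touches nothing.
It fails at once if the silver bolt shifted by more than 20 mm or tipped over (distance of silver_bolt from where it was at the start of the episode above 0.02 m or angle between silver_bolt's own z axis and vertical above 0.3 rad).
It fails at once if the roll of tape shifted by more than 20 mm or tipped over (distance of tape_roll from where it was at the start of the episode above 0.02 m or angle between tape_roll's own z axis and vertical above 0.3 rad).
It also fails if it takes over 106 s, if anything falls off the work surface, if the arm or the gripper's body presses on something with over 40 N, if the wrist force passes 120 N, or if a joint passes its speed limit or range.

### The arm

A 6-joint arm with a two-finger parallel gripper is mounted at the origin on the work surface; the furniture and walls round the work are solid. World frame = base frame: x ahead of the robot, y to its left, z up, the work surface at z = 0. Lengths are in m, angles in rad, forces in N, time in s.
With the tool pointing down it reaches from about 0.3 to 0.775 m from the base axis. Payload 14.6 kg.
Tool frame: the origin (TCP) lies at the centre of the arm's flange, where the gripper is bolted on; the fingertips stand 199 mm ahead of it and the grasp point (between the pads) lies ctrl.tcp_to_grasp ahead of it (ctrl.tcp_to_grasp is the distance from the TCP to the grasp point, in m); z points along the fingers, y is the line along which they close (so a half turn about z gives the same grasp; the last joint's range is limited). The gripper opens to 94 mm and grips with 3 to 60 N. Pads are 16 mm wide; open, the fingers measure 119 mm over their backs; the gripper's body (75 mm by 177 mm) begins 78 mm behind the grasp point.
Start: joints at [-1.169, 0.3, 1.521, -0, 1.321, -0.067], TCP at [0.248, -0.491, 0.405] pointing down, gripper open.
Joint ranges: [-3.03, 3.03], [-0.79, 2.21], [0.23, 2.52], [-1.04, 4.18], [0, 3.07], [-2.55, 2.55]. Speed limits (rad/s): [2.22, 2.22, 2.57, 3.14, 3.14, 3.14].

### API

Orientations are given as [roll, pitch, yaw] about the fixed x, y, z axes, in that order (R = Rz(yaw) Ry(pitch) Rx(roll)).
In Python, from station import ctrl gives the robot as it stands. The module is installed in compiled form; this text tells all that it offers.
- The arm moves only by the shell command python3 -m jog 'ROWS' [OPENING] [FORCE]. ROWS is JSON, a list of rows, each a list of 6 numbers: the shift along the tool's x, y, z in cm, then the turn, a rotation vector about the tool's x, y, z in rad. In form: [[tx, ty, tz, ax, ay, az], ...]. A call has 1 to 8 rows; each row is the pose to reach, as a shift and turn from the pose commanded when the call began, along the tool's axes at that moment; what a row does not reach only later rows make up. A row lasts 1/10 s, in which the tool goes at most 50 mm and 8.59 degrees, less where a joint would pass 70% of its speed; a pose out of reach is approached as far as the arm can. A call with a gripper value outside its range is refused whole. OPENING is the opening in per cent of the stroke, from 0 (shut) to 100 (fully open), set as the call begins (- or left out, the last holds). The fingers move at their own pace and stop on an object; FORCE is the grip in N (left out, the last holds). Time passes only in rows, so rows that repeat a pose let the fingers close. It gives the time, the measured TCP pose, the force, the opening and the grip force at its end, in the units of the state.
- ctrl.get_obs(): the state, without advancing time (a new reading comes with each control period).
- ctrl.camera(name): name is "scene" or "top" or "wrist"; returns a dict with "img" (420x560x3 uint8, blue, green, red), "intrinsics" (3x3 intrinsics, pixels), "R" (3x3) and "t" (3): a world point X has camera coordinates R X + t. Camera axes: x right, y down, z forward; pixel columns grow to the right and rows downward; lengths in m; the calibration is good to about 2 mm. A picture is of the moment at which its call begins. There is no depth.
- ctrl.hand_in(): hands the job in; it is judged then, once.
The state is a dict: "time_s": time; "qpos": joint angles; "joint_vel": joint speeds; "tau": joint torques, N m; "ee_pos": TCP position; "eef_rot": TCP orientation; "force": force on the tool from outside, world axes, zero at the start; "moment": the same for the moment, N m; "grip_width": finger opening in m; "grip_force": force on a finger pad.
Only numpy, scipy, OpenCV 4.12 (cv2) and the standard library are available. Lean on these libraries where they do the work, as an engineer would, in place of code of your own. Each camera call takes 0.05 s, during which the arm holds its last target. There are 200 camera calls.

## Working session

There is one attempt and no reset: what is moved stays moved. The work goes in short steps, Python scripts to look and compute and a shell command to move; the robot and the scene stay as the last step left them, time stands still between calls to the robot, and variables do not carry over. Pictures are saved under pics/ and viewed, at most 14 in all, crops included, and the job is handed in when it is done.

```bash
mkdir -p pics; python3 - <<'E'
from station import ctrl
import cv2
for n in("top","scene"):
    c=ctrl.camera(n); cv2.imwrite(f"pics/{n}0.png",c["img"]); print(n,c["intrinsics"].round(1).tolist(),c["R"].round(3).tolist(),c["t"].round(3).tolist())
o=ctrl.get_obs(); print(o["ee_pos"],o["eef_rot"],o["grip_width"],ctrl.tcp_to_grasp,o["time_s"])
E
```

```text
top [[482.1, 0.0, 271.5], [0.0, 482.1, 210.4], [0.0, 0.0, 1.0]] [[0.029, -1.0, -0.011], [-0.991, -0.027, -0.128], [0.128, 0.014, -0.992]] [0.006, 0.526, 1.415]
scene [[502.2, 0.0, 284.6], [0.0, 502.2, 210.9], [0.0, 0.0, 1.0]] [[-0.887, -0.462, 0.003], [-0.326, 0.622, -0.712], [0.327, -0.632, -0.703]] [0.46, 0.2, 1.264]
[ 0.24850519 -0.4906246   0.40413734] [-3.14052037e+00 -4.65495724e-05  4.68851998e-01] 0.09371169479538759 0.1804 0.1
```

View pics/top0.png

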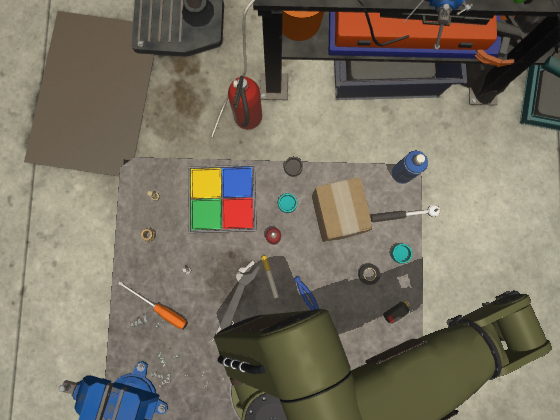

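View pics/scene0.png

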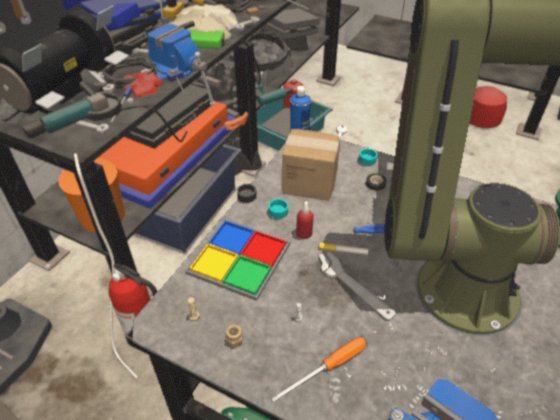

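Candidates in the top view:
- **Cap:** black cup (292,166) is the choice. The others are turquoise cups (287,203) and (401,253), and the tape with its light core (368,273).
- **Sealant:** red bottle (273,235). The others are the extinguisher (246,100), the blue bottle (410,166) and the dark/red item (398,312).
- **Yellow bolt:** (153,196), the taller one. The silver bolt is at (186,268).
- **Nipple:** (147,234).

I'll check these in one close crop and measure them.

```bash
cat > h.py <<'E'
import numpy as np,cv2
from station import ctrl
def ray(c,uv,z):
    K,R,t=map(np.array,(c["intrinsics"],c["R"],c["t"])); d=R.T@np.linalg.inv(K)@[uv[0],uv[1],1]; o=-R.T@t
    return o+d*(z-o[2])/d[2]
def blob(img,uv,r,lo,hi):
    "centroid, bbox of the largest blob of an HSV range within r px of uv"
    x0,y0=max(0,uv[0]-r),max(0,uv[1]-r); h=cv2.cvtColor(img[y0:uv[1]+r,x0:uv[0]+r],cv2.COLOR_BGR2HSV)
    m=cv2.inRange(h,np.array(lo),np.array(hi)) if lo[0]<=hi[0] else cv2.inRange(h,np.array([0]+lo[1:]),np.array(hi))|cv2.inRange(h,np.array(lo),np.array([180]+hi[1:]))
    n,l,s,c=cv2.connectedComponentsWithStats(m); k=1+s[1:,4].argmax()
    return c[k]+[x0,y0],(s[k]+[x0,y0,0,0,0]).tolist()
E
python3 - <<'E'
from h import *
T=ctrl.camera("top");S=ctrl.camera("scene")
it={"sealant":((273,235),(305,222),[165,90,40],[12,255,255],.05),"nipple":((147,234),(233,335),[10,60,40],[35,255,255],.021),
"ybolt":((153,196),(193,309),[10,50,40],[35,255,255],.035),"cap":((292,166),(246,192),[0,0,0],[180,255,60],.015),
"silver":((186,268),(298,312),[0,0,135],[180,60,255],.03),"tape":((368,273),(375,181),[0,0,0],[180,255,60],.01)}
for n,(a,b,lo,hi,z) in it.items():
    for c,u in((T,a),(S,b)):
        p,s=blob(c["img"],u,20,lo,hi); print(n,p.round(1),s,ray(c,p,z).round(3))
for n,u,lo,hi in(("Y",(206,183),[20,120,80],[33,255,255]),("B",(238,182),[100,120,60],[125,255,255]),("G",(206,214),[50,100,60],[80,255,255]),("R",(238,214),[170,120,80],[8,255,255])):
    p,s=blob(T["img"],u,24,lo,hi); print(n,p.round(1),s,ray(T,p,.01).round(3))
    r=[ray(S,blob(S["img"],v,26,lo,hi)[0],.01).round(3) for v in [{"Y":(213,265),"B":(234,237),"G":(247,273),"R":(266,248)}[n]]]; print(r)
def cr(c,u): return cv2.resize(c["img"][u[1]-22:u[1]+22,u[0]-22:u[0]+22],(220,220),interpolation=cv2.INTER_CUBIC)
L=list(it.values()); cv2.imwrite("pics/crop.png",np.vstack([np.hstack([cr(S,L[i][1]) for i in r]) for r in((0,1,2),(3,4,5))]))
E
```

```text
sealant [272.9 235.5] [265, 228, 16, 16, 169] [0.449 0.014 0.05 ]
sealant [304.2 224.6] [296, 211, 18, 28, 402] [0.445 0.028 0.05 ]
nipple [147.7 234.4] [141, 228, 15, 14, 144] [0.444 0.393 0.021]
nipple [233.8 335.4] [225, 324, 18, 24, 332] [0.446 0.393 0.021]
ybolt [153.3 195.2] [147, 190, 13, 11, 96] [0.562 0.379 0.035]
ybolt [192.6 309.6] [187, 296, 14, 26, 217] [0.562 0.386 0.035]
cap [294.  159.5] [287, 158, 14, 6, 16] [ 0.688 -0.044  0.015]
cap [229.5 184.7] [226, 172, 10, 24, 93] [ 0.733 -0.048  0.015]
silver [186.1 276.9] [175, 263, 20, 25, 188] [0.32  0.268 0.03 ]
silver [297.2 311.8] [278, 292, 40, 40, 1543] [0.343 0.274 0.03 ]
tape [367.5 278.6] [358, 265, 22, 20, 107] [ 0.331 -0.272  0.01 ]
tape [392.6 186.9] [389, 167, 6, 34, 108] [ 0.292 -0.274  0.01 ]
Y [205.5 183. ] [191, 168, 30, 31, 909] [0.608 0.227 0.01 ]
[array([0.612, 0.226, 0.01 ])]
B [236.7 181.8] [222, 167, 31, 31, 871] [0.615 0.131 0.01 ]
[array([0.618, 0.126, 0.01 ])]
G [205.8 214. ] [191, 199, 31, 31, 909] [0.512 0.222 0.01 ]
[array([0.514, 0.22 , 0.01 ])]
R [237.4 212.9] [222, 198, 31, 31, 915] [0.518 0.125 0.01 ]
[array([0.52 , 0.121, 0.01 ])]
```

View pics/crop.png

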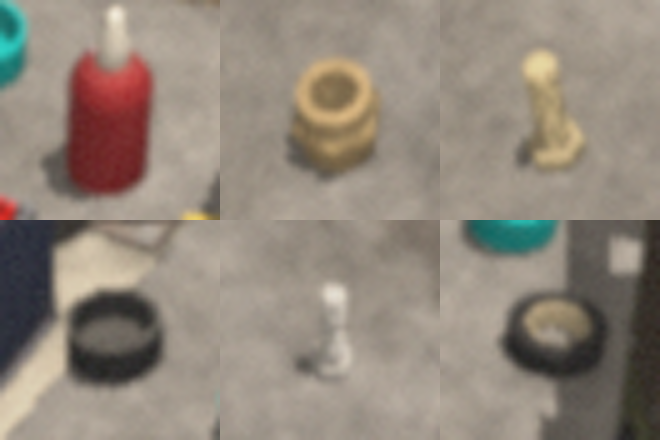

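The crops match the descriptions: red bottle, brass nipple with collar, yellow bolt, black cup, silver bolt, and tape with cream core. Tray centres from the two views agree to about 5 mm. Next I'll refine the cap and check clearances around it.

```bash
cat >> h.py <<'E'
def tri(c1,u1,c2,u2):
    P=[np.array(c["intrinsics"])@np.c_[c["R"],c["t"]] for c in(c1,c2)]
    X=cv2.triangulatePoints(P[0],P[1],np.array(u1,float).reshape(2,1),np.array(u2,float).reshape(2,1)).ravel(); return X[:3]/X[3]
def go(x,y,tip,yaw=None):
    "shift (cm, tool axes) to bring fingertips to x,y,tip"
    from scipy.spatial.transform import Rotation as Q
    o=ctrl.get_obs(); R=Q.from_euler("xyz",o["eef_rot"]).as_matrix(); p=np.array([x,y,tip+.199])
    print("shift",(R.T@(p-o["ee_pos"])*100).round(1),"R/yaw",o["eef_rot"].round(3),"ee",o["ee_pos"].round(3))
E
python3 - <<'E'
from h import *
T=ctrl.camera("top");S=ctrl.camera("scene")
for n,a,b,lo,hi,z in(("cap",(292,166),(247,193),[0,0,0],[180,255,95],.02),("turq",(287,203),(278,208),[80,100,50],[100,255,255],.015),("tape",(368,273),(375,181),[0,0,0],[180,255,95],.01),("silver",(186,268),(298,312),[0,0,150],[180,60,255],.03)):
    p,s=blob(T["img"],a,11 if n!="turq" else 14,lo,hi);q,r=blob(S["img"],b,13,lo,hi); print(n,p.round(1),s,ray(T,p,z).round(3),q.round(1),r,ray(S,q,z).round(3))
print("seal",tri(T,(272.9,235.5),S,(304.5,225)).round(3), "box top corner",tri(T,(314,190),S,(288,133)).round(3),"box bottom",ray(S,(283,191),0).round(3),tri(T,(326,241),S,(334,153)).round(3))
E
python3 -c "
from h import *
go(.445,.393,.1)"
```

```text
cap [292.5 166.5] [283, 156, 20, 21, 280] [ 0.665 -0.04   0.02 ] [246.3 193.8] [238, 185, 18, 18, 223] [ 0.664 -0.032  0.02 ]
turq [287.1 202.3] [278, 193, 19, 19, 288] [ 0.554 -0.026  0.015] [277.8 208.2] [268, 199, 20, 20, 326] [ 0.555 -0.026  0.015]
tape [367.5 274.4] [357, 263, 22, 21, 299] [ 0.343 -0.272  0.01 ] [379.2 182.1] [366, 168, 22, 26, 307] [ 0.336 -0.276  0.01 ]
silver [185.8 270.7] [182, 268, 9, 7, 25] [0.339 0.27  0.03 ] [297.4 311.7] [285, 299, 26, 26, 553] [0.343 0.274 0.03 ]
seal [0.45  0.014 0.033] box top corner [ 0.556 -0.09   0.238] box bottom [ 0.584 -0.113  0.   ] [ 0.432 -0.127  0.19 ]
shift [ 57.5 -70.   10.6] R/yaw [-3.141  0.     0.469] ee [ 0.248 -0.491  0.404]
```

```bash
python3 -m jog '[[25,-30,0,0,0,0],[25,-30,0,0,0,0],[25,-30,0,0,0,0],[25,-30,0,0,0,0],[25,-30,0,0,0,0],[25,-30,0,0,0,0],[25,-30,0,0,0,0],[25,-30,0,0,0,0]]' 100 20
python3 -m jog '[[25,-30,0,0,0,0],[25,-30,0,0,0,0],[25,-30,0,0,0,0],[25,-30,0,0,0,0],[25,-30,0,0,0,0],[25,-30,0,0,0,0],[25,-30,0,0,0,0],[25,-30,0,0,0,0]]'
python3 -c "
from h import *
go(.445,.393,.1)"
```

```text
time_s: 1.1
ee_pos: [0.3358, -0.1078, 0.4049]
eef_rot: [3.141, -0.001, 0.469]
force: [0.8, -0.3, -0.3]
grip_width: 0.0942
grip_force: 0.0
time_s: 1.9
ee_pos: [0.4234, 0.2732, 0.4045]
eef_rot: [-3.142, -0.0, 0.47]
force: [0.5, -1.0, -0.6]
grip_width: 0.0937
grip_force: 0.0
shift [ 7.4 -9.7 10.6] R/yaw [-3.142 -0.     0.47 ] ee [0.423 0.273 0.405]
```

```bash
python3 -m jog '[[3,-4,4,0,0,0],[6,-8,8,0,0,0],[7.4,-9.7,10.6,0,0,0],[7.4,-9.7,10.6,0,0,0],[7.4,-9.7,10.6,0,0,0],[7.4,-9.7,10.6,0,0,0]]'
python3 - <<'E'
from h import *
W=ctrl.camera("wrist");cv2.imwrite("pics/w1.png",W["img"])
h=cv2.cvtColor(W["img"],cv2.COLOR_BGR2HSV)
K,R,t=W["intrinsics"],W["R"],W["t"]
for z in(0,.027,.042):
    q=K@(R@np.array([.445,.393,z])+t); print(z,(q/q[2]).round(0))
go(.445,.393,.029)
E
```

```text
time_s: 2.5
ee_pos: [0.4458, 0.3899, 0.2999]
eef_rot: [-3.141, -0.001, 0.468]
force: [-0.5, 0.1, 0.4]
grip_width: 0.0936
grip_force: 0.0
0 [277. 209.   1.]
0.027 [277. 217.   1.]
0.042 [277. 222.   1.]
shift [ 0.1 -0.3  7.2] R/yaw [-3.141e+00 -2.000e-03  4.680e-01] ee [0.446 0.39  0.3  ]
```

View pics/w1.png

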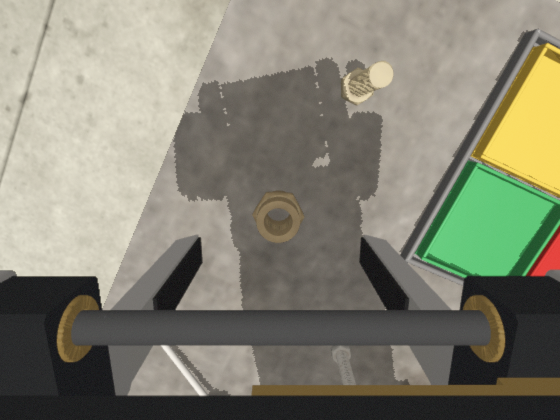

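The wrist view shows the nipple's ring at (278,217), against a predicted (277,222), so it is centred between the fingers. The yellow bolt's tip is at (380,75). Descend and grip.

```bash
python3 -m jog '[[0,0,2,0,0,0],[0,0,4,0,0,0],[0,0,5.5,0,0,0],[0,0,6.5,0,0,0],[0,0,7.2,0,0,0],[0,0,7.2,0,0,0],[0,0,7.2,0,0,0]]'
python3 -m jog '[[0,0,0,0,0,0],[0,0,0,0,0,0],[0,0,0,0,0,0],[0,0,0,0,0,0],[0,0,0,0,0,0],[0,0,0,0,0,0],[0,0,0,0,0,0],[0,0,0,0,0,0]]' 0 25
python3 -m jog '[[0,0,-1,0,0,0],[0,0,-3,0,0,0],[0,0,-5,0,0,0],[0,0,-7,0,0,0],[0,0,-8,0,0,0],[0,0,-8,0,0,0],[0,0,-8,0,0,0]]'
python3 -c "
from h import *
go(.519,.123,.114)"
```

```text
time_s: 3.25
ee_pos: [0.4458, 0.3906, 0.2273]
eef_rot: [-3.141, -0.001, 0.469]
force: [-0.2, -0.6, -0.7]
grip_width: 0.0936
grip_force: 0.0
time_s: 4.05
ee_pos: [0.4457, 0.3906, 0.2267]
eef_rot: [-3.141, -0.0, 0.469]
force: [-1.5, 1.7, 1.2]
grip_width: 0.0332
grip_force: 1.7
time_s: 4.75
ee_pos: [0.4455, 0.3904, 0.306]
eef_rot: [3.141, 0.001, 0.469]
force: [-0.5, -0.7, -2.2]
grip_width: 0.0327
grip_force: 24.9
shift [-5.5 27.2 -0.7] R/yaw [3.141e+00 1.000e-03 4.690e-01] ee [0.446 0.39  0.306]
```

```bash
python3 -m jog '[[-0.5,2,0,0,0,0],[-1,6,0,0,0,0],[-2,10,0,0,0,0],[-3,14,0,0,0,0],[-4,18,0,0,0,0],[-4.8,22,0,0,0,0],[-5.3,25,0,0,0,0],[-5.5,26.5,0,0,0,0]]'
python3 -m jog '[[0,0.7,0,0,0,0],[0,0.7,0,0,0,0],[0,0.7,0,0,0,0]]'
python3 -c "
from h import *
go(.519,.123,.0355)"
```

```text
time_s: 5.55
ee_pos: [0.5167, 0.1271, 0.3056]
eef_rot: [-3.141, 0.002, 0.467]
force: [-0.7, 0.8, -2.7]
grip_width: 0.0325
grip_force: 24.9
time_s: 5.85
ee_pos: [0.5193, 0.1239, 0.3063]
eef_rot: [-3.141, 0.0, 0.47]
force: [0.9, 0.2, -1.4]
grip_width: 0.033
grip_force: 24.9
shift [-0.1  0.1  7.2] R/yaw [-3.141  0.     0.47 ] ee [0.519 0.124 0.306]
```

```bash
python3 -m jog '[[0,0,2,0,0,0],[0,0,4,0,0,0],[0,0,5.5,0,0,0],[0,0,6.3,0,0,0],[0,0,6.8,0,0,0],[0,0,7.2,0,0,0],[0,0,7.2,0,0,0],[0,0,7.2,0,0,0]]'
python3 -m jog '[[0,0,0,0,0,0],[0,0,0,0,0,0],[0,0,0,0,0,0],[0,0,0,0,0,0],[0,0,0,0,0,0],[0,0,0,0,0,0]]' 75
python3 -m jog '[[0,0,-1,0,0,0],[0,0,-3,0,0,0],[0,0,-6,0,0,0],[0,0,-9,0,0,0],[0,0,-11,0,0,0],[0,0,-11,0,0,0],[0,0,-11,0,0,0]]'
python3 - <<'E'
from h import *
W=ctrl.camera("wrist");cv2.imwrite("pics/w2.png",W["img"])
go(.562,.382,.145)
E
```

```text
time_s: 6.65
ee_pos: [0.5196, 0.1231, 0.2351]
eef_rot: [3.141, -0.001, 0.469]
force: [0.6, 0.3, -1.8]
grip_width: 0.0326
grip_force: 24.9
time_s: 7.25
ee_pos: [0.5195, 0.123, 0.2347]
eef_rot: [3.142, -0.0, 0.469]
force: [0.3, 0.1, -0.3]
grip_width: 0.0704
grip_force: 0.0
time_s: 7.95
ee_pos: [0.5193, 0.123, 0.3447]
eef_rot: [3.142, -0.0, 0.469]
force: [0.3, -0.3, 0.5]
grip_width: 0.0705
grip_force: 0.0
shift [ 15.5 -21.2  -0. ] R/yaw [-3.141e+00  1.000e-03  4.690e-01] ee [0.519 0.123 0.344]
```

View pics/w2.png

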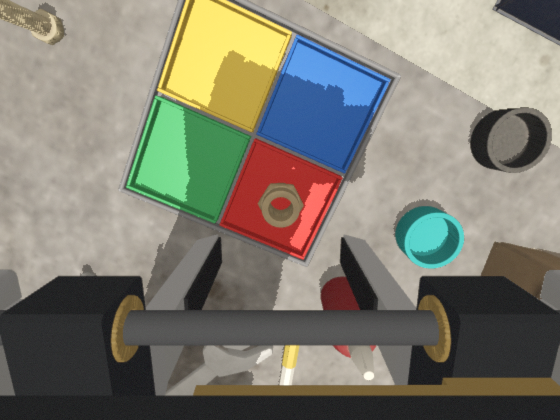

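The nipple stands upright in the red tray at (281,205), centred. Next is the yellow bolt.

```bash
python3 -m jog '[[15.5,-21.2,0,0,0,0],[15.5,-21.2,0,0,0,0],[15.5,-21.2,0,0,0,0],[15.5,-21.2,0,0,0,0],[15.5,-21.2,0,0,0,0],[15.5,-21.2,0,0,0,0],[15.5,-21.2,0,0,0,0],[15.5,-21.2,0,0,0,0]]' 75
python3 - <<'E'
from h import *
W=ctrl.camera("wrist");cv2.imwrite("pics/w3.png",W["img"])
K,R,t=W["intrinsics"],W["R"],W["t"]
for z in(0,.01,.07):
    q=K@(R@np.array([.562,.382,z])+t); print(z,(q/q[2]).round(0))
go(.562,.382,.026)
E
```

```text
time_s: 8.8
ee_pos: [0.562, 0.3815, 0.3433]
eef_rot: [3.141, 0.002, 0.469]
force: [0.6, -1.0, -0.5]
grip_width: 0.0708
grip_force: 0.0
0 [280. 197.   1.]
0.01 [280. 200.   1.]
0.07 [280. 216.   1.]
shift [ 0.  -0.1 11.9] R/yaw [3.141e+00 1.000e-03 4.680e-01] ee [0.562 0.381 0.344]
```

View pics/w3.png

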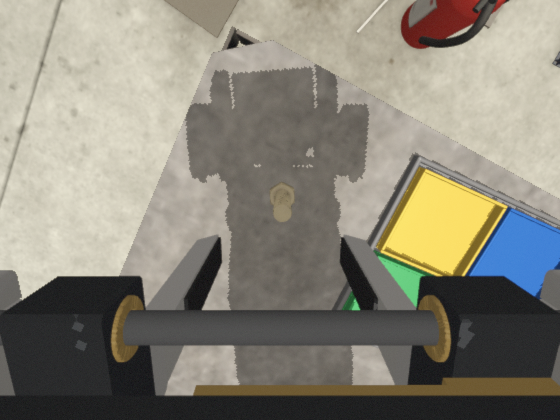

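Bolt tip at (282,211), about 3 mm ahead of prediction. Adjust, descend and grip.

```bash
python3 -m jog '[[0.3,0.1,3,0,0,0],[0.3,0.1,6,0,0,0],[0.3,0.1,8.5,0,0,0],[0.3,0.1,10.5,0,0,0],[0.3,0.1,11.5,0,0,0],[0.3,0.1,11.9,0,0,0],[0.3,0.1,11.9,0,0,0],[0.3,0.1,11.9,0,0,0]]'
python3 -m jog '[[0,0,0,0,0,0],[0,0,0,0,0,0],[0,0,0,0,0,0],[0,0,0,0,0,0],[0,0,0,0,0,0],[0,0,0,0,0,0],[0,0,0,0,0,0],[0,0,0,0,0,0]]' 0 25
python3 -m jog '[[0,0,-1,0,0,0],[0,0,-3,0,0,0],[0,0,-5,0,0,0],[0,0,-7,0,0,0],[0,0,-8,0,0,0],[0,0,-8,0,0,0],[0,0,-8,0,0,0]]'
python3 -c "
from h import *
go(.513,.221,.113)"
```

```text
time_s: 9.65
ee_pos: [0.5654, 0.3825, 0.2269]
eef_rot: [-3.141, -0.002, 0.469]
force: [-0.3, 0.4, -0.5]
grip_width: 0.0705
grip_force: 0.0
time_s: 10.45
ee_pos: [0.5651, 0.3826, 0.2256]
eef_rot: [3.142, 0.0, 0.469]
force: [0.7, 0.1, 0.3]
grip_width: 0.0155
grip_force: 25.0
time_s: 11.15
ee_pos: [0.565, 0.3826, 0.305]
eef_rot: [3.142, 0.001, 0.469]
force: [0.7, 0.2, -1.1]
grip_width: 0.0159
grip_force: 25.0
shift [-11.9  12.1  -0.7] R/yaw [3.142e+00 1.000e-03 4.690e-01] ee [0.565 0.383 0.305]
```

```bash
python3 -m jog '[[-1,1,0,0,0,0],[-3,3,0,0,0,0],[-5,5,0,0,0,0],[-7.5,7.5,0,0,0,0],[-10,10,0,0,0,0],[-11.3,11.5,0,0,0,0],[-11.9,12.1,0,0,0,0],[-11.9,12.1,0,0,0,0]]'
python3 -m jog '[[0,0,2,0,0,0],[0,0,4,0,0,0],[0,0,5.5,0,0,0],[0,0,6.3,0,0,0],[0,0,6.8,0,0,0],[0,0,7.2,0,0,0],[0,0,7.2,0,0,0],[0,0,7.2,0,0,0]]'
python3 -c "
from h import *
go(.513,.221,.0344)"
```

```text
time_s: 11.95
ee_pos: [0.5136, 0.2205, 0.3052]
eef_rot: [-3.141, 0.001, 0.468]
force: [1.0, 0.2, -0.7]
grip_width: 0.0156
grip_force: 25.0
time_s: 12.75
ee_pos: [0.5137, 0.221, 0.2341]
eef_rot: [3.142, -0.001, 0.469]
force: [0.2, 0.1, -1.2]
grip_width: 0.0153
grip_force: 25.0
shift [-0.1 -0.   0.1] R/yaw [ 3.142e+00 -1.000e-03  4.690e-01] ee [0.514 0.221 0.234]
```

```bash
python3 -m jog '[[0,0,0.1,0,0,0],[0,0,0.1,0,0,0],[0,0,0.1,0,0,0],[0,0,0.1,0,0,0],[0,0,0.1,0,0,0],[0,0,0.1,0,0,0]]' 
python3 -m jog '[[0,0,0,0,0,0],[0,0,0,0,0,0],[0,0,0,0,0,0],[0,0,0,0,0,0],[0,0,0,0,0,0],[0,0,0,0,0,0]]' 60
python3 -m jog '[[0,0,-1,0,0,0],[0,0,-3,0,0,0],[0,0,-6,0,0,0],[0,0,-9,0,0,0],[0,0,-11,0,0,0],[0,0,-13,0,0,0],[0,0,-13,0,0,0]]'
python3 - <<'E'
from h import *
W=ctrl.camera("wrist");cv2.imwrite("pics/w4.png",W["img"])
go(.664,-.037,.165)
E
```

```text
time_s: 13.35
ee_pos: [0.5136, 0.2209, 0.2327]
eef_rot: [-3.142, 0.0, 0.469]
force: [0.0, -0.2, -0.2]
grip_width: 0.0154
grip_force: 25.0
time_s: 13.95
ee_pos: [0.5136, 0.2209, 0.2327]
eef_rot: [-3.142, -0.0, 0.469]
force: [0.3, 0.2, 0.2]
grip_width: 0.056
grip_force: 0.0
time_s: 14.65
ee_pos: [0.5137, 0.2209, 0.366]
eef_rot: [3.141, -0.005, 0.469]
force: [0.2, 0.3, 0.3]
grip_width: 0.0564
grip_force: 0.0
shift [ 1.8 29.8  0. ] R/yaw [ 3.141e+00 -3.000e-03  4.690e-01] ee [0.514 0.221 0.364]
```

View pics/w4.png

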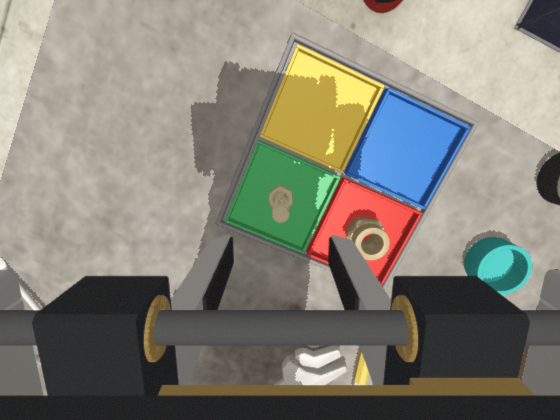

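The bolt stands upright in green at (281,200) and the nipple in red at (370,240). Next is the cap.

```bash
python3 -m jog '[[1.8,29.8,0,0,0,-0.33],[1.8,29.8,0,0,0,-0.33],[1.8,29.8,0,0,0,-0.33],[1.8,29.8,0,0,0,-0.33],[1.8,29.8,0,0,0,-0.33],[1.8,29.8,0,0,0,-0.33],[1.8,29.8,0,0,0,-0.33],[1.8,29.8,0,0,0,-0.33]]' 95
python3 -m jog '[[0,0,0,0,0,0],[0,0,0,0,0,0]]'
python3 - <<'E'
from h import *
W=ctrl.camera("wrist");cv2.imwrite("pics/w5.png",W["img"])
K,R,t=W["intrinsics"],W["R"],W["t"]
for z in(0,.03):
    q=K@(R@np.array([.664,-.037,z])+t); print(z,(q/q[2]).round(0))
go(.664,-.037,.017)
E
```

```text
time_s: 15.5
ee_pos: [0.6645, -0.0379, 0.3608]
eef_rot: [-3.14, 0.001, 0.797]
force: [0.4, 0.1, -0.8]
grip_width: 0.0893
grip_force: 0.0
time_s: 15.7
ee_pos: [0.6639, -0.0354, 0.3626]
eef_rot: [-3.141, 0.0, 0.8]
force: [-0.5, -0.3, 0.1]
grip_width: 0.0894
grip_force: 0.0
0 [282. 196.   1.]
0.03 [282. 202.   1.]
shift [-0.1  0.1 14.7] R/yaw [-3.142 -0.     0.8  ] ee [ 0.664 -0.035  0.363]
```

View pics/w5.png

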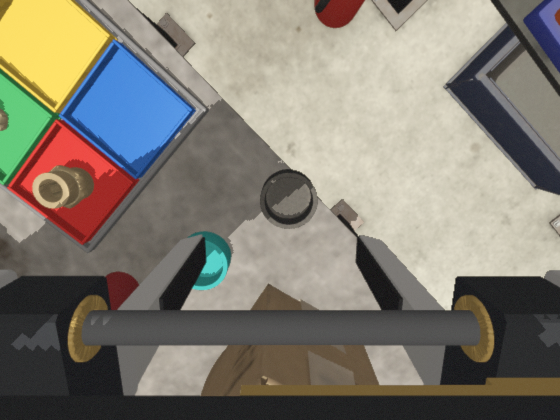

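The cap's rim centre is at (288,197), against (282,202) predicted, so it sits about 3–4 mm off in +x and +y of the tool. The box corner is at (268,287), so I'll check its clearance first.

```bash
python3 - <<'E'
from h import *
from scipy.spatial.transform import Rotation as Q
W=ctrl.camera("wrist");T=ctrl.camera("top");o=ctrl.get_obs();R=Q.from_euler("xyz",o["eef_rot"]).as_matrix()
for z in(.1,.13,.16,.19):
    p=ray(W,(268,287),z); q=ray(T,(314,190),z); print(z,p.round(3),(R.T@(p-o["ee_pos"])).round(3),q.round(3))
E
```

```text
0.1 [ 0.617 -0.069  0.1  ] [-0.057 -0.011  0.263] [ 0.58  -0.101  0.1  ]
0.13 [ 0.629 -0.059  0.13 ] [-0.041 -0.009  0.233] [ 0.574 -0.099  0.13 ]
0.16 [ 0.641 -0.048  0.16 ] [-0.025 -0.008  0.203] [ 0.569 -0.096  0.16 ]
0.19 [ 0.653 -0.037  0.19 ] [-0.009 -0.007  0.173] [ 0.564 -0.094  0.19 ]
```

The two box faces meet at the (268,287) bottom corner. It lies on the bench about 110 mm behind the tool axis, so the gripper body is clear. Descend.

```bash
python3 -m jog '[[0.2,0.3,3,0,0,0],[0.2,0.3,6,0,0,0],[0.2,0.3,9,0,0,0],[0.2,0.3,11.5,0,0,0],[0.2,0.3,13.5,0,0,0],[0.2,0.3,14.4,0,0,0],[0.2,0.3,14.7,0,0,0],[0.2,0.3,14.7,0,0,0]]'
python3 -m jog '[[0,0,0,0,0,0],[0,0,0,0,0,0],[0,0,0,0,0,0],[0,0,0,0,0,0],[0,0,0,0,0,0],[0,0,0,0,0,0],[0,0,0,0,0,0],[0,0,0,0,0,0]]' 0 25
python3 -m jog '[[0,0,-1,0,0,0],[0,0,-3,0,0,0],[0,0,-5,0,0,0],[0,0,-7,0,0,0],[0,0,-9,0,0,0],[0,0,-10,0,0,0],[0,0,-10,0,0,0]]'
python3 -c "
from h import *
go(.610,.227,.117)"
```

```text
time_s: 16.65
ee_pos: [0.668, -0.0373, 0.2163]
eef_rot: [3.141, -0.0, 0.799]
force: [-0.2, 0.0, 0.3]
grip_width: 0.0893
grip_force: 0.0
time_s: 17.45
ee_pos: [0.668, -0.0376, 0.2161]
eef_rot: [3.141, -0.0, 0.799]
force: [2.3, -2.8, 5.0]
grip_width: 0.0565
grip_force: 25.1
time_s: 18.15
ee_pos: [0.6678, -0.0374, 0.3169]
eef_rot: [3.14, -0.001, 0.799]
force: [-0.4, 0.5, -2.9]
grip_width: 0.0563
grip_force: 24.9
shift [ 14.9 -22.6   0.1] R/yaw [ 3.14e+00 -1.00e-03  7.99e-01] ee [ 0.668 -0.037  0.317]
```

```bash
python3 -m jog '[[1,-1.5,0,0,0,0],[3,-5,0,0,0,0],[5.5,-8.5,0,0,0,0],[8,-12,0,0,0,0],[10.5,-16,0,0,0,0],[12.8,-19.5,0,0,0,0],[14.3,-21.8,0,0,0,0],[14.9,-22.6,0,0,0,0]]'
python3 -m jog '[[0,0,0,0,0,0],[0,0,0,0,0,0],[0,0,2,0,0,0],[0,0,4,0,0,0],[0,0,6,0,0,0],[0,0,7.5,0,0,0],[0,0,8.3,0,0,0],[0,0,8.3,0,0,0]]'
python3 -c "
from h import *
go(.610,.227,.0248)"
```

```text
time_s: 18.95
ee_pos: [0.6084, 0.2302, 0.3142]
eef_rot: [-3.14, 0.002, 0.802]
force: [-0.2, -0.4, -2.1]
grip_width: 0.0565
grip_force: 24.9
time_s: 19.75
ee_pos: [0.6099, 0.2263, 0.2317]
eef_rot: [-3.141, 0.001, 0.798]
force: [0.3, 0.4, -2.0]
grip_width: 0.0559
grip_force: 24.9
shift [ 0.1 -0.   0.8] R/yaw [-3.141e+00  1.000e-03  7.980e-01] ee [0.61  0.226 0.232]
```

```bash
python3 -m jog '[[0,0,0.3,0,0,0],[0,0,0.6,0,0,0],[0,0,0.8,0,0,0],[0,0,0.8,0,0,0],[0,0,0.8,0,0,0]]' 
python3 -m jog '[[0,0,0,0,0,0],[0,0,0,0,0,0],[0,0,0,0,0,0],[0,0,0,0,0,0],[0,0,0,0,0,0],[0,0,0,0,0,0]]' 80
python3 -m jog '[[0,0,-1,0,0,0],[0,0,-3,0,0,0],[0,0,-6,0,0,0],[0,0,-9,0,0,0],[0,0,-12,0,0,0],[0,0,-15,0,0,0],[0,0,-15.5,0,0,0],[0,0,-15.5,0,0,0]]'
python3 - <<'E'
from h import *
W=ctrl.camera("wrist");cv2.imwrite("pics/w6.png",W["img"])
go(.449,.014,.18)
E
```

```text
time_s: 20.25
ee_pos: [0.6099, 0.227, 0.2248]
eef_rot: [3.141, -0.0, 0.799]
force: [-0.4, 0.3, -3.2]
grip_width: 0.0565
grip_force: 24.9
time_s: 20.85
ee_pos: [0.6099, 0.2269, 0.2247]
eef_rot: [3.142, -0.0, 0.799]
force: [0.4, 0.1, -0.2]
grip_width: 0.075
grip_force: 0.0
time_s: 21.65
ee_pos: [0.6097, 0.2269, 0.3808]
eef_rot: [3.141, -0.002, 0.799]
force: [0.3, -0.6, -0.9]
grip_width: 0.075
grip_force: 0.0
shift [-26.5   3.3   0. ] R/yaw [-3.141  0.     0.799] ee [0.61  0.227 0.379]
```

View pics/w6.png

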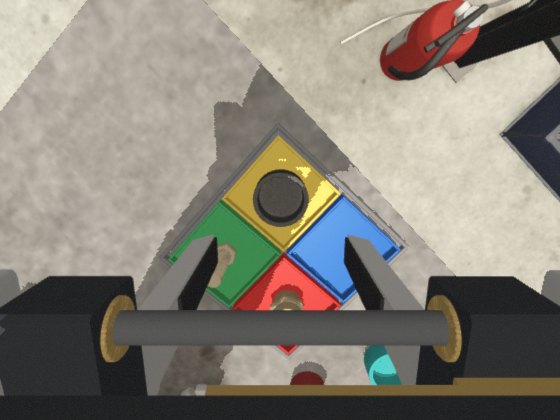

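The cap is flat and centred in yellow at (280,197). The bottle is last.

```bash
python3 -m jog '[[-26.5,3.3,0,0,0,0],[-26.5,3.3,0,0,0,0],[-26.5,3.3,0,0,0,0],[-26.5,3.3,0,0,0,0],[-26.5,3.3,0,0,0,0],[-26.5,3.3,0,0,0,0],[-26.5,3.3,0,0,0,0],[-26.5,3.3,0,0,0,0]]' 95
python3 - <<'E'
from h import *
W=ctrl.camera("wrist");cv2.imwrite("pics/w7.png",W["img"])
K,R,t=W["intrinsics"],W["R"],W["t"]
for z in(0,.07,.12):
    q=K@(R@np.array([.449,.014,z])+t); print(z,(q/q[2]).round(0))
go(.449,.014,.04)
E
```

```text
time_s: 22.5
ee_pos: [0.4489, 0.0142, 0.3791]
eef_rot: [-3.141, 0.0, 0.798]
force: [1.1, 0.3, -0.4]
grip_width: 0.0892
grip_force: 0.0
0 [281. 192.   1.]
0.07 [281. 207.   1.]
0.12 [281. 222.   1.]
shift [-0.  0. 14.] R/yaw [-3.141  0.     0.799] ee [0.449 0.015 0.379]
```

View pics/w7.png

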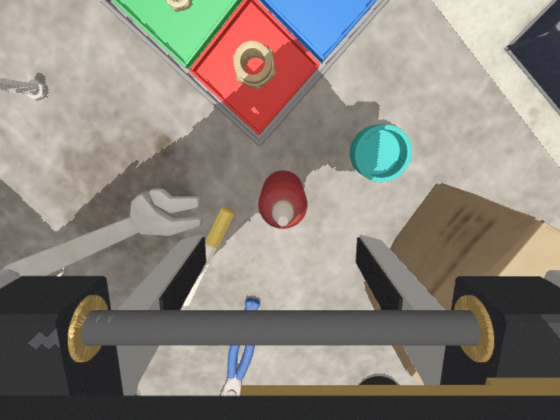

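Nozzle tip at (282,212), about 4–5 mm ahead of prediction. The box's left face stays about 40 mm from the gripper body. Adjust, descend and grip.

```bash
python3 -m jog '[[0.4,0,3,0,0,0],[0.4,0,6,0,0,0],[0.4,0,9,0,0,0],[0.4,0,11.5,0,0,0],[0.4,0,13,0,0,0],[0.4,0,13.7,0,0,0],[0.4,0,13.9,0,0,0],[0.4,0,13.9,0,0,0]]'
python3 -m jog '[[0,0,0,0,0,0],[0,0,0,0,0,0],[0,0,0,0,0,0],[0,0,0,0,0,0],[0,0,0,0,0,0],[0,0,0,0,0,0],[0,0,0,0,0,0],[0,0,0,0,0,0]]' 0 20
python3 -m jog '[[0,0,-1,0,0,0],[0,0,-3,0,0,0],[0,0,-5,0,0,0],[0,0,-7,0,0,0],[0,0,-9,0,0,0],[0,0,-10,0,0,0],[0,0,-10,0,0,0]]'
python3 -c "
from h import *
go(.616,.128,.14)"
```

```text
time_s: 23.35
ee_pos: [0.4518, 0.0173, 0.2408]
eef_rot: [3.141, -0.0, 0.799]
force: [-0.2, 0.2, 0.0]
grip_width: 0.0894
grip_force: 0.0
time_s: 24.15
ee_pos: [0.4515, 0.0169, 0.2407]
eef_rot: [3.142, -0.0, 0.799]
force: [-0.5, -0.2, 0.5]
grip_width: 0.0455
grip_force: 19.9
time_s: 24.85
ee_pos: [0.4515, 0.0169, 0.3419]
eef_rot: [3.14, -0.002, 0.799]
force: [0.1, 0.7, -1.7]
grip_width: 0.0455
grip_force: 19.8
shift [19.4  4.   0.3] R/yaw [ 3.14e+00 -2.00e-03  7.99e-01] ee [0.451 0.017 0.342]
```

```bash
python3 -m jog '[[1,0.2,0,0,0,0],[3.5,0.7,0,0,0,0],[6.5,1.3,0,0,0,0],[9.5,2,0,0,0,0],[12.5,2.6,0,0,0,0],[15.5,3.2,0,0,0,0],[18,3.7,0,0,0,0],[19.4,4,0,0,0,0]]'
python3 -m jog '[[0,0,0,0,0,0],[0,0,0,0,0,0],[0,0,2,0,0,0],[0,0,4,0,0,0],[0,0,6,0,0,0],[0,0,7.5,0,0,0],[0,0,8.3,0,0,0],[0,0,8.3,0,0,0]]'
python3 -c "
from h import *
go(.616,.128,.0495)"
```

```text
time_s: 25.65
ee_pos: [0.6168, 0.1296, 0.3385]
eef_rot: [-3.14, 0.002, 0.8]
force: [-0.9, -1.0, -0.8]
grip_width: 0.0454
grip_force: 19.8
time_s: 26.45
ee_pos: [0.6152, 0.1278, 0.2568]
eef_rot: [-3.141, 0.001, 0.799]
force: [0.1, 0.4, -1.6]
grip_width: 0.0453
grip_force: 19.8
shift [0.1 0.  0.8] R/yaw [-3.141e+00  1.000e-03  7.990e-01] ee [0.615 0.128 0.257]
```

```bash
python3 -m jog '[[0,0,0.3,0,0,0],[0,0,0.6,0,0,0],[0,0,0.8,0,0,0],[0,0,0.8,0,0,0],[0,0,0.8,0,0,0]]' 
python3 -m jog '[[0,0,0,0,0,0],[0,0,0,0,0,0],[0,0,0,0,0,0],[0,0,0,0,0,0],[0,0,0,0,0,0],[0,0,0,0,0,0]]' 75
python3 -m jog '[[0,0,-1,0,0,0],[0,0,-3,0,0,0],[0,0,-6,0,0,0],[0,0,-9,0,0,0],[0,0,-12,0,0,0],[0,0,-15,0,0,0],[0,0,-16,0,0,0],[0,0,-16,0,0,0]]'
python3 -m jog '[[-10,0,0,0,0,0],[-20,10,0,0,0,0],[-20,20,0,0,0,0],[-20,20,0,0,0,0],[-20,20,0,0,0,0],[-20,20,0,0,0,0],[-20,20,0,0,0,0],[-20,20,0,0,0,0]]'
python3 - <<'E'
from h import *
S=ctrl.camera("scene");T=ctrl.camera("top")
a=cv2.resize(S["img"][170:350,150:410],(780,540),interpolation=cv2.INTER_CUBIC);cv2.imwrite("pics/s8.png",a)
E
```

```text
time_s: 26.95
ee_pos: [0.6155, 0.128, 0.2498]
eef_rot: [3.141, -0.0, 0.799]
force: [-0.8, 0.3, -1.6]
grip_width: 0.0452
grip_force: 19.8
time_s: 27.55
ee_pos: [0.6154, 0.128, 0.2497]
eef_rot: [3.142, -0.0, 0.799]
force: [-0.2, 0.4, 0.7]
grip_width: 0.0703
grip_force: 0.0
time_s: 28.35
ee_pos: [0.6153, 0.128, 0.411]
eef_rot: [3.14, -0.002, 0.799]
force: [-0.1, -1.0, -0.2]
grip_width: 0.0706
grip_force: 0.0
time_s: 29.15
ee_pos: [0.6192, -0.1559, 0.4074]
eef_rot: [-3.139, 0.001, 0.797]
force: [0.3, 0.9, -0.6]
grip_width: 0.0708
grip_force: 0.0
```

View pics/s8.png

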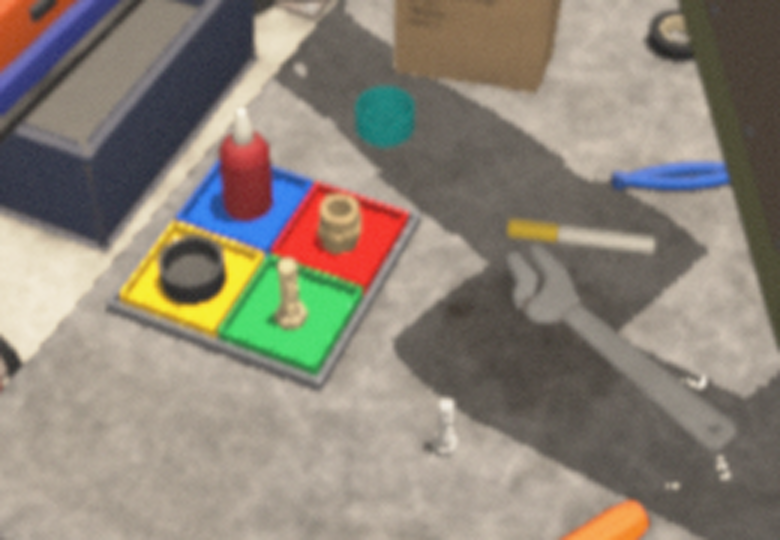

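All four items stand upright in their trays: bottle in blue (245,180), nipple in red (340,222), bolt in green (290,292) and cap in yellow (192,268). The silver bolt (445,425) still stands, the tape (675,35) is in place, and the arm is clear of everything.

```bash
python3 -c "
from station import ctrl
print(ctrl.hand_in())"
```

```text
the job is handed in; nothing more can be done
None
```

The kit is loaded and handed in: bottle in blue, nipple in red, yellow bolt in green and cap in yellow, all upright, with the silver bolt and tape left where they stood; the hand-in returned no verdict.

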